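# Latch the dish tray under the reader and start it

### The job

Load the petri dish into its reader: with closed fingertips on the near face of the blue tab, push the sprung slide that carries the dish inward until it is past its brass stop pawl, without ramming its end stop, then let it go so that it springs back and stays latched at mid position, dish in its tray. Then press the green key on that reader's bridge fully down with a fingertip and let it up again. Only push and press: do not grip the tab or touch the dish, and leave the second reader and everything else alone.

Things in the scene. Friction and masses are not known exactly. Their poses are not given: they have to be found in the camera images.
- station_a: reader station that holds the dish: grey base plate 235 x 125 x 12 mm fixed to the worktop, origin on the worktop under the bridge; x along the slide's push direction (away from the robot), z up. White bridge over the origin: 44 mm in x, 117 mm in y, top at 61 mm. Spring block and tube at x = 97 to 155 mm, 42 mm high. 
- station_b: the second reader station, identical, its tray empty; not to be used: grey base plate 235 x 125 x 12 mm fixed to the worktop, origin on the worktop under the bridge; x along the slide's push direction (away from the robot), z up. White bridge over the origin: 44 mm in x, 117 mm in y, top at 61 mm. Spring block and tube at x = 97 to 155 mm, 42 mm high. 
- slide_a (a joint): how far the slide (tray and tab) that carries the dish is pushed along station +x, m: 0 = sprung home, 0.085 = hard end stop. Released past about 0.052, it springs back to 0.050 and is latched there, tray under the bridge; earlier, it returns to 0. Spring and friction resist with 3 N at 0 to 8 N at 0.085 (the pawl adds under 1 N), plus 18 N per m/s
- pawl_tip_a (a point): tip of the brass sprung stop pawl at the left of the slide, 26 mm above the worktop, pivoted 44 mm nearer the robot; the tray's side pin swings it aside on the way in and rests against its tip when latched
- slide_b (a joint): the same for the empty second station; must stay home at 0
- face_a (a point): centre of the near (pushing) face of the upright blue tab of the slide with the dish, moves with it. The tab is 90 mm wide (y), 9.5 mm thick (x), its edges 18 and 60 mm above the worktop; this point is 39 mm above it and, in the station's frame, at x = -142 mm + slide_a, y = 0. Axes as the station's; the face looks along -x
- tray_a (a point): centre of the inner floor of the black tray of the station with the dish, 23 mm above the worktop, moves with the slide; at station x = -50 mm + slide_a. The tray is 74 x 72 mm outside with a rim 7 mm high
- dish: shallow round petri dish, 62 mm across, 9 mm high, lying loose in the tray; origin under its centre
- key_a (a joint): round green push key (24 mm across) on the bridge of the station with the dish, m pressed down: 0 = up, 0.006 = fully down at about 5 N; springs back up
- key_a_top (a point): centre of the top of that key; lies over the station's origin, 83 mm above the worktop and 10 mm above its black round housing (40 mm across)
- key_b (a joint): the same key on the second station; not to be pressed
- reagent_bottle: white round reagent bottle with a red cap, 75 mm across, 164 mm tall; origin under its centre; bystander
- cover_box: small upright teal box, 18x40x60 mm tall; origin under its centre; bystander
- carton: small upright white carton with a blue panel, 48x58x75 mm tall; origin under its centre; bystander
- timer: small white timer lying flat, 70x66x16 mm; origin under its centre; bystander
Mind the look-alikes: they are no part of the job. Leave any orange or red look-alike of the dish alone.

How it is judged (in metres and radians):
On the way, in this order (a step that is already met when the one before it is completed fails the run):
1. the slide with the dish is pushed past its pawl, by the near face of its tab (value of joint slide_a above 0.052 m and contact force between the fingers and slide_a_c6 above 0.5 N).
2. the slide is let go and stands latched at mid position (value of joint slide_a between 0.046 and 0.054 m and contact force between the fingers and slide_a_c6 below 0.1 N and velocity of joint slide_a between -0.005 and 0.005 m/s), for 0.2 s.
3. the green key of that reader is pressed down with the fingers (value of joint key_a above 0.0045 m and value of joint slide_a between 0.046 and 0.054 m).
At the end, for the whole second after the job is handed in: The slide with the dish rests latched at 50 mm (46 to 54), the dish lies flat in its tray (within 6 mm of the centre), the green key is up again, the second slide is home (value of joint slide_a between 0.046 and 0.054 m and x of dish in the frame of tray_a between -0.006 and 0.006 m and y of dish in the frame of tray_a between -0.006 and 0.006 m and z of dish in the frame of tray_a between -0.004 and 0.004 m and angle between dish's own z axis and vertical below 0.1 rad and value of joint key_a below 0.0015 m and value of joint slide_b below 0.004 m and linear speed of dish below 0.02 m/s); the robot touches nothing.
It fails at once if the tab is gripped or hooked: its far side is touched (contact force between the fingers and slide_a_c7 above 0.5 N).
It fails at once if the dish is touched with the fingers or comes out of the tray (contact force between the fingers and dish above 0.3 N or z of dish in the frame of tray_a above 0.006 m).
It fails at once if the tab is rammed (over 30 N) (contact force between the fingers and slide_a_c6 above 30 N).
It fails at once if the second reader's slide is pushed or its key pressed (value of joint slide_b above 0.01 m or value of joint key_b above 0.003 m).
It fails at once if a bystander is moved by more than 20 mm (distance of any of reagent_bottle, cover_box, carton, timer from where it was at the start of the episode above 0.02 m).
It also fails if it takes over 38 s, if anything falls off the work surface, if the arm or the gripper's body presses on something with over 40 N, if the wrist force passes 120 N, or if a joint passes its speed limit or range.

### The arm

A 6-joint arm with a two-finger parallel gripper is mounted at the origin on a cart in front of the work surface, level with it; the furniture and walls round the work are solid. World frame = base frame: x ahead of the robot, y to its left, z up, the work surface at z = 0. Lengths are in m, angles in degrees, forces in N, time in s.
With the tool pointing down it reaches from about 0.3 to 0.775 m from the base axis. Payload 14.6 kg.
Tool frame: the origin (TCP) lies at the centre of the arm's flange, where the gripper is bolted on; the fingertips stand 173 mm ahead of it and the grasp point (between the pads) lies ahead of it (arm.pinch_z is the z of the grasp point in the tool frame, in m); z points along the fingers, y is the line along which they close (so a half turn about z gives the same grasp; the last joint's range is limited). The gripper opens to 85 mm and grips with 20 to 120 N. Pads are 22 mm wide; open, the fingers measure 114 mm over their backs; the gripper's body (76 mm by 85 mm) begins 54 mm behind the grasp point. The pads swing forward as they close: fully open they stand 13 mm farther back than shut.
Start: joints at [-68.56, 17.183, 87.147, -0, 75.671, -3.816], TCP at [0.235, -0.497, 0.405] pointing down, gripper open.
Joint ranges: [-173.82, 173.82], [-45.26, 126.66], [13.44, 144.39], [-59.66, 239.66], [0, 175.72], [-146.38, 146.38]. Speed limits (degrees/s): [127.2, 127.2, 147.25, 180, 180, 180].

### API

Orientations are given as [roll, pitch, yaw] about the fixed x, y, z axes, in that order (R = Rz(yaw) Ry(pitch) Rx(roll)).
In Python, from workcell import arm gives the robot as it stands.
- The arm moves only by the tool step_arm, never from a script. Its argument "targets" is a list of rows, each a list of 2 entries, a list of its own where there are three numbers: the shift along the world's x, y, z in units of 50 mm (1.0 is 50 mm), then the turn about the world's z in units of 6 degrees (1.0 is 6 degrees). A call has 1 to 5 rows; each row shifts and turns the commanded pose from where the row before left it; what a row does not reach is not made up. A row lasts 1/10 s, in which the tool goes at most 50 mm and 8.59 degrees, less where a joint would pass 70% of its speed; a pose out of reach is approached as far as the arm can. A call is refused whole if a number of a shift passes 1 or a number of a turn 1, either way. A call with a gripper value outside its range is refused whole. "grip" is the opening, from 0 (shut) to 1 (fully open), set as the call begins (left out, the last holds). The fingers move at their own pace and stop on an object; "newtons" is the grip in N (left out, the last holds). Time passes only in rows, so rows that do not move let the fingers close. It gives the time, the measured TCP pose, the force, the opening and the grip force at its end, in the units of the state.
- arm.get_state(): the state, without advancing time (a new reading comes with each control period).
- arm.camera(name): name is "side" or "top" or "wrist"; returns a dict with "image" (400x640x3 uint8, red, green, blue), "depth" (400x640 float32, m along the optical axis (not along the pixel's ray), 0 where there is no reading), "vertical_fov" (degrees; the focal length in pixels is half the picture's height over the tangent of half this angle, whatever the lens; pixels are square), "cx", "cy" (the principal point, pixels), "pose" (4x4, takes a point from camera to world coordinates); the wrist camera has in their place "hand_eye" (4x4, takes a point from camera to tool coordinates, whose origin is the TCP and whose axes are the flange's). Camera axes: x right, y up, looking along -z (the intrinsics and any distortion apply to the point x, -y, -z); pixel columns grow to the right and rows downward; lengths in m; the calibration is good to about 2 mm. A picture is of the moment at which its call begins: read the wrist's pose just before it.
- arm.close_job(): hands the job in; it is judged then, once.
The state is a dict: "time": time; "joint_positions": joint angles; "joint_velocities": joint speeds; "joint_efforts": joint torques, N m; "position": TCP position; "tool_rot": TCP orientation; "ft_force": force on the tool from outside, world axes, zero at the start; "moment": the same for the moment, N m; "width": finger opening in m; "grasp_force": force on a finger pad.
Only numpy, scipy, OpenCV 4.12 (cv2) and the standard library are available. Lean on these libraries where they do the work, as an engineer would, in place of code of your own. Each camera call takes 0.05 s, during which the arm holds its last target. There are 200 camera calls.

## Working session

There is one attempt and no reset: what is moved stays moved. The work goes in short steps, Python scripts to look and compute and a tool call to move; the robot and the scene stay as the last step left them, time stands still between calls to the robot, and variables do not carry over. Pictures are saved under pics/ and viewed, at most 10 in all, crops included, and the job is handed in when it is done.

Besides the shell and the picture viewer there is one more tool, called after "Call:" as name([rows], argument=value, ...), one row to a line, values as JSON. step_arm: Moves the arm, as the interface text tells. Its arguments: {"type":"object","properties":{"targets":{"type":"array","items":{"type":"array"}},"grip":{"type":"number"},"newtons":{"type":"number"}},"required":["targets"]}

```bash
mkdir -p pics; cat > h.py <<'E'
import numpy as np, cv2
from workcell import arm
def K(c):
    f=200/np.tan(np.radians(c['vertical_fov'])/2); return f
def cast(c,uv,z):
    f=K(c);P=np.array(c['pose'])
    d=P[:3,:3]@np.array([(uv[0]-c['cx'])/f,-(uv[1]-c['cy'])/f,-1]); o=P[:3,3]
    return o+d*(z-o[2])/d[2]
def proj(c,p):
    f=K(c);P=np.array(c['pose']); q=P[:3,:3].T@(np.array(p)-P[:3,3])
    return c['cx']+f*q[0]/-q[2], c['cy']-f*q[1]/-q[2]
def save(c,n): cv2.imwrite('pics/'+n,cv2.cvtColor(c['image'],cv2.COLOR_RGB2BGR))
E
python3 - <<'E'
from h import *
for n in('top','side'):
    c=arm.camera(n); save(c,n+'0.png'); print({k:v for k,v in c.items() if k not in('image','depth')})
print(arm.get_state(),arm.pinch_z)
E
```

```text
{'vertical_fov': 49.6912781144175, 'cx': 312.3148045915083, 'cy': 195.75555395574378, 'pose': array([[ 0.00382824,  0.9860514 , -0.16639707,  0.34334807],
       [-0.99995314,  0.00525424,  0.00813052,  0.06040092],
       [ 0.0088914 ,  0.16635814,  0.98602531,  1.47368344],
       [ 0.        ,  0.        ,  0.        ,  1.        ]])}
{'vertical_fov': 42.669421312683255, 'cx': 324.8100030104281, 'cy': 196.74481175896688, 'pose': array([[ 0.99974894,  0.02180279,  0.00516604,  0.59598506],
       [-0.0095008 ,  0.6213006 , -0.78351471, -1.06118271],
       [-0.02029247,  0.78326892,  0.62135176,  0.95963398],
       [ 0.        ,  0.        ,  0.        ,  1.        ]])}
{'time': 0.1, 'joint_positions': array([-6.85596303e+01,  1.72133860e+01,  8.71763786e+01, -2.37562464e-04,
        7.56708126e+01, -3.81544990e+00]), 'joint_velocities': array([-0.00098092, -0.07919598, -0.09619512, -0.00049835, -0.02336794,
       -0.04611621]), 'joint_efforts': array([ 2.07955694e-03, -5.44375813e+01, -3.62367761e+01,  1.25733476e-05,
        3.05439542e-03,  1.17915081e-05]), 'position': array([ 0.23465487, -0.49740197,  0.40417164]), 'tool_rot': array([-1.79939542e+02, -3.80138616e-03,  2.52558765e+01]), 'ft_force': array([-0.75932105, -0.10663214,  0.66766235]), 'moment': array([-0.03943123, -0.04596372, -0.00255206]), 'grasp_force': 0.0, 'width': 0.08550682774358945} 0.1547
```

View pics/top0.png

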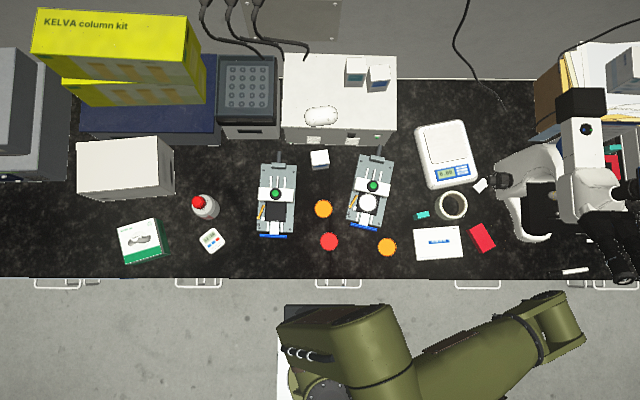

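View pics/side0.png

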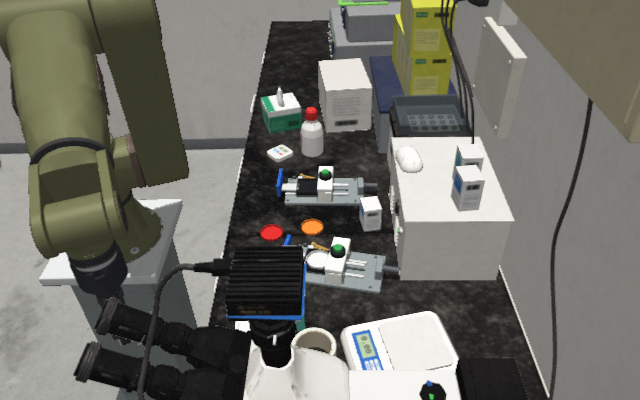

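The top view shows the station with the dish (dish at 367,203, key at 373,186, blue tab at 358,227) tilted slightly. The empty one is at (276,195), with the orange and red look-alikes between them.

```bash
python3 - <<'E'
from h import *
c=arm.camera('top'); s=arm.camera('side')
def cen(im,cond,box):
    h=cv2.cvtColor(im,cv2.COLOR_RGB2HSV); m=cv2.inRange(h,*cond)
    k=np.zeros_like(m);x0,y0,x1,y1=box;k[y0:y1,x0:x1]=m[y0:y1,x0:x1]
    n,l,st,ct=cv2.connectedComponentsWithStats(k); i=1+np.argmax(st[1:,4]); return ct[i],st[i],l==i
G=((45,100,60),(80,255,255)); B=((100,140,60),(125,255,255))
g,st,_=cen(c['image'],G,(340,150,400,230)); print('key',g,st,cast(c,g,.083))
g2,st,_=cen(s['image'],G,(320,230,360,270)); print('key side',g2,st,cast(s,g2,.080))
b,st,m=cen(c['image'],B,(335,205,395,245)); ys,xs=np.nonzero(m); print('tab',b,st)
r=cv2.minAreaRect(np.c_[xs,ys].astype(np.float32)); print(r); bp=cv2.boxPoints(r)
for p in bp: print(p,cast(c,p,.06),cast(c,p,.018))
# plate: grey by height from depth
f=K(c);P=np.array(c['pose']);v,u=np.mgrid[0:400,0:640];d=c['depth']
pc=np.stack([(u-c['cx'])/f*d,-(v-c['cy'])/f*d,-d],-1)@P[:3,:3].T+P[:3,3]
k=(pc[...,2]>.004)&(u>335)&(u<400)&(v>145)&(v<245)&(d>0)
print(np.percentile(pc[...,2][180:240,330:340],[10,50,90]))
k=(np.abs(pc[...,2]-.012)<.006)&(u>335)&(u<400)&(v>150)&(v<240)
q=pc[k][:,:2]; print(len(q),cv2.minAreaRect(q.astype(np.float32)))
t=(pc[...,2]>.05)&(pc[...,2]<.068)&(u>335)&(u<400)&(v>150)&(v<240)
q=pc[t][:,:2]
T=m&(d>0);print('tab pts',np.round(pc[T][::6],4).tolist())
cv2.imwrite('pics/crop.png',np.hstack([cv2.resize(cv2.cvtColor(c['image'],4)[145:245,335:405],None,fx=5,fy=5,interpolation=2),cv2.resize(cv2.cvtColor(s['image'],4)[220:300,270:400],None,fx=3.4,fy=6.25,interpolation=2)]))
E
```

```text
key [372.86046512 185.        ] [370 182   7   7  43] [ 0.61490438 -0.14971969  0.083     ]
key side [337.42647059 248.23529412] [333 244  10   9  68] [ 0.6176731  -0.15619897  0.08      ]
tab [362.89795918 226.53061224] [350 222  27   9  98]
((363.0049133300781, 226.47840881347656), (26.904800415039062, 3.8562068939208984), 12.804265975952148)
[349.45972 225.37723] [ 0.4839179  -0.07361473  0.06      ] [ 0.48809417 -0.07759629  0.018     ]
[350.31433 221.61691] [ 0.49632967 -0.07655757  0.06      ] [ 0.50087469 -0.08062655  0.018     ]
[376.5501  227.57959] [ 0.47708814 -0.16254407  0.06      ] [ 0.48106151 -0.16916768  0.018     ]
[375.6955 231.3399] [ 0.46472645 -0.15948017  0.06      ] [ 0.46833256 -0.16601275  0.018     ]
[-0.00328361  0.00134492  0.00585875]
1370 ((0.5952891111373901, -0.1437264382839203), (0.2210589200258255, 0.30565372109413147), 89.63310241699219)
tab pts [[0.4951, -0.0788, 0.0596], [0.4913, -0.0882, 0.0645], [0.4883, -0.0851, 0.0624], [0.4873, -0.0775, 0.0386], [0.4846, -0.0944, 0.0663], [0.4842, -0.0876, 0.0365], [0.482, -0.1049, 0.0602], [0.4814, -0.1238, 0.0668], [0.4801, -0.1066, 0.0457], [0.4786, -0.1243, 0.0627], [0.4791, -0.1446, 0.0579], [0.477, -0.12, 0.0437], [0.4748, -0.1365, 0.0683], [0.4755, -0.1571, 0.0623], [0.4727, -0.1415, 0.0562], [0.4722, -0.1603, 0.0624], [0.4689, -0.1569, 0.0625]]
```

View pics/crop.png

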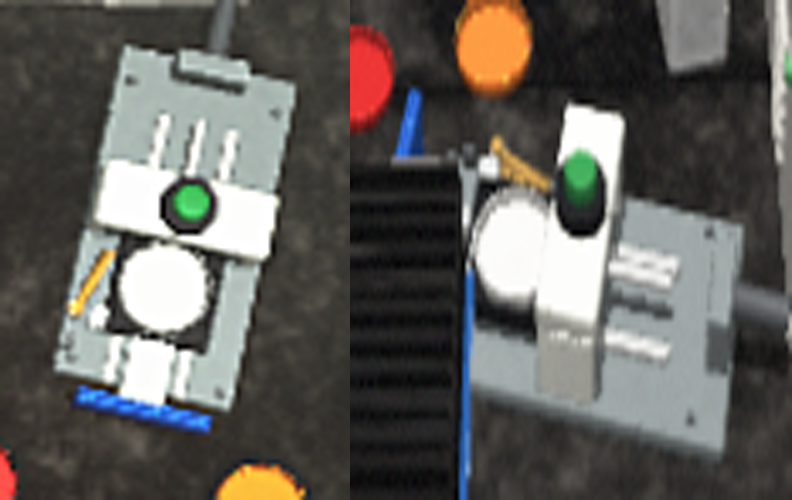

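The crop shows station_a with its tab at the near end. Yaw is about -12.7°, the key is at about (0.616,-0.152) and the near face at about (0.477,-0.119). I'll move behind the tab, staying high.

Call:
step_arm([
  [[0.2, 0.4, 0], -0.3],
  [[0.4, 0.8, 0], -0.65],
  [[0.45, 0.95, 0], -0.75],
  [[0.45, 0.95, 0], -0.75],
  [[0.45, 0.95, 0], -0.75],
], grip=0)

```text
time: 0.7
position: [0.3292, -0.3, 0.4046]
tool_rot: [180.0, -0.0, 5.8]
ft_force: [0.7, -1.4, 0.0]
width: 0.012
grasp_force: 0.0
```

Call:
step_arm([
  [[0.45, 0.95, 0], -0.75],
  [[0.45, 0.95, 0], -0.75],
  [[0.45, 0.9, 0], -0.75],
  [[0.4, 0.7, 0], -0.65],
  [[0.1, 0.2, 0], -0.2],
])

```text
time: 1.2
position: [0.4201, -0.1189, 0.4047]
tool_rot: [-180.0, -0.0, -12.5]
ft_force: [0.3, -1.4, 0.2]
width: -0.0001
grasp_force: 0.0
```

Call:
step_arm([
  [[0, 0, 0], 0],
  [[0, 0, 0], 0],
])

```text
time: 1.4
position: [0.4189, -0.1221, 0.4046]
tool_rot: [180.0, 0.0, -12.5]
ft_force: [0.0, 0.5, -0.2]
width: 0.0003
grasp_force: 0.0
```

```bash
python3 - <<'E'
from h import *
from scipy.spatial.transform import Rotation as R
s=arm.get_state();print(s['position'],s['tool_rot'],s['width'],s['time'],s['ft_force'])
c=arm.camera('wrist');T=np.eye(4);T[:3,:3]=R.from_euler('xyz',s['tool_rot'],degrees=True).as_matrix();T[:3,3]=s['position']
c['pose']=T@np.array(c['hand_eye']);save(c,'w1.png')
np.save('w1.npy',c,allow_pickle=True)
for p in [(.616,-.152,.083),(.4775,-.1195,.039)]: print(proj(c,p))
print(c['hand_eye'])
E
```

```text
[ 0.41885734 -0.12207696  0.40457815] [ 1.79992969e+02  1.63511585e-02 -1.24779398e+01] 0.0003098185932673424 1.4 [ 0.0079527   0.46826443 -0.20662257]
(np.float64(299.3387907695639), np.float64(-71.64407500099222))
(np.float64(301.8773250268178), np.float64(121.51879903181816))
[[-3.94945632e-04  9.63118398e-01  2.69077676e-01  6.74953161e-02]
 [ 9.99999754e-01  2.24634969e-04  6.63731997e-04 -3.57427002e-04]
 [ 5.78808242e-04  2.69077872e-01 -9.63118250e-01  3.03936154e-02]
 [ 0.00000000e+00  0.00000000e+00  0.00000000e+00  1.00000000e+00]]
```

View pics/w1.png

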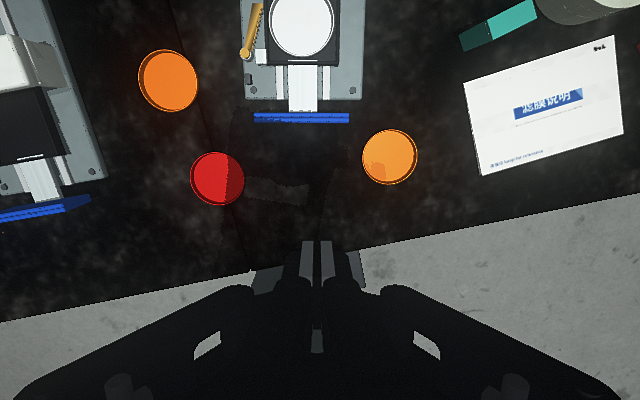

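The wrist view shows the blue tab at (301,118), almost level in the picture, and the fingers at (317,290). Orange and red discs lie to either side at (390,157) and (217,178).

```bash
python3 - <<'E'
from h import *
c=np.load('w1.npy',allow_pickle=True).item()
h=cv2.cvtColor(c['image'],cv2.COLOR_RGB2HSV);m=cv2.inRange(h,(100,140,40),(125,255,255));m[:100]=0;m[135:]=0;m[:,:245]=0;m[:,360:]=0
ys,xs=np.nonzero(m);print(xs.min(),xs.max(),ys.min(),ys.max())
up=[];lo=[]
for x in range(262,344,4):
    y=np.nonzero(m[:,x])[0]; up.append((x,y.min()));lo.append((x,y.max()+1))
for n,L,z in(('top far',up,.06),('low',lo,.06),('low',lo,.018)):
    q=np.array([cast(c,p,z) for p in L]);k=np.polyfit(q[:,1],q[:,0],1);print(n,np.degrees(-np.arctan(k[0])),q.mean(0))
for p in[(xs.min(),ys.mean()),(xs.max()+1,ys.mean())]:print(cast(c,p,.06))
a=(c['image'][100:135,300]);print(a.tolist())
E
```

```text
253 348 112 122
top far -12.678855551947178 [ 0.48546015 -0.12242993  0.06      ]
low -12.499622720720803 [ 0.47662256 -0.12035723  0.06      ]
low -12.4996227207206 [ 0.47552581 -0.11822414  0.018     ]
[ 0.49142138 -0.07692583  0.06      ]
[ 0.47205789 -0.16426857  0.06      ]
[[241, 244, 245], [240, 243, 245], [241, 243, 246], [241, 244, 246], [241, 244, 246], [240, 243, 245], [241, 244, 246], [241, 244, 246], [243, 246, 248], [255, 255, 255], [149, 157, 159], [146, 155, 147], [55, 67, 85], [38, 82, 186], [56, 111, 222], [52, 111, 228], [48, 97, 205], [39, 64, 133], [42, 85, 184], [53, 108, 219], [53, 109, 224], [41, 81, 176], [36, 72, 163], [39, 38, 48], [35, 38, 34], [40, 41, 43], [38, 39, 41], [40, 41, 42], [39, 41, 41], [40, 42, 42], [41, 44, 44], [40, 41, 42], [38, 39, 40], [35, 37, 39], [34, 36, 37]]
```

Call:
step_arm([
  [[0.1, 0.03, -0.5], 0],
  [[0.12, 0.04, -0.95], 0],
  [[0.12, 0.04, -0.95], 0],
  [[0.12, 0.04, -0.95], 0],
  [[0.09, 0.03, -0.64], 0],
])

```text
time: 1.95
position: [0.4457, -0.1136, 0.2024]
tool_rot: [-180.0, 0.1, -12.6]
ft_force: [0.7, 0.5, 0.4]
width: 0.0007
grasp_force: 0.0
```

Call:
step_arm([
  [[0, 0, 0], 0],
  [[0, 0, 0], 0],
])

```text
time: 2.15
position: [0.4465, -0.1136, 0.2059]
tool_rot: [180.0, 0.0, -12.6]
ft_force: [0.9, 0.1, -0.3]
width: 0.0
grasp_force: 0.0
```

Call:
step_arm([
  [[0.1, -0.022, 0], 0],
  [[0.1, -0.022, 0], 0],
  [[0.06, -0.013, 0], 0],
  [[0.06, -0.013, 0], 0],
  [[0.06, -0.013, 0], 0],
])

```text
time: 2.65
position: [0.4658, -0.117, 0.2055]
tool_rot: [180.0, -0.0, -12.5]
ft_force: [-0.9, -0.4, -0.6]
width: -0.0001
grasp_force: 0.0
```

Call:
step_arm([
  [[0.06, -0.013, 0], 0],
  [[0.06, -0.013, 0], 0],
  [[0, 0, 0], 0],
])

```text
time: 2.95
position: [0.4717, -0.1182, 0.2051]
tool_rot: [-180.0, 0.0, -12.5]
ft_force: [-2.7, 0.4, 2.5]
width: 0.0
grasp_force: 1.2
```

Call:
step_arm([
  [[0.1, -0.022, 0], 0],
  [[0.1, -0.022, 0], 0],
  [[0.1, -0.022, 0], 0],
  [[0.1, -0.022, 0], 0],
  [[0.1, -0.022, 0], 0],
])

```text
time: 3.45
position: [0.4969, -0.1238, 0.205]
tool_rot: [180.0, 0.0, -12.5]
ft_force: [-6.2, -0.6, 1.5]
width: -0.0
grasp_force: 3.0
```

Call:
step_arm([
  [[0.1, -0.022, 0], 0],
  [[0.1, -0.022, 0], 0],
  [[0.1, -0.022, 0], 0],
  [[0.1, -0.022, 0], 0],
  [[0, 0, 0], 0],
])

```text
time: 3.95
position: [0.517, -0.1283, 0.205]
tool_rot: [180.0, -0.0, -12.5]
ft_force: [-1.8, -0.7, -0.6]
width: 0.0
grasp_force: 0.9
```

```bash
python3 - <<'E'
from h import *
c=arm.camera('top');s=arm.camera('side');save(c,'t2.png')
cv2.imwrite('pics/crop2.png',np.hstack([cv2.resize(cv2.cvtColor(c['image'],4)[145:245,335:405],None,fx=5,fy=5,interpolation=2),cv2.resize(cv2.cvtColor(s['image'],4)[220:300,270:400],None,fx=3.4,fy=6.25,interpolation=2)]))
E
```

```text
(no output)
```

View pics/crop2.png

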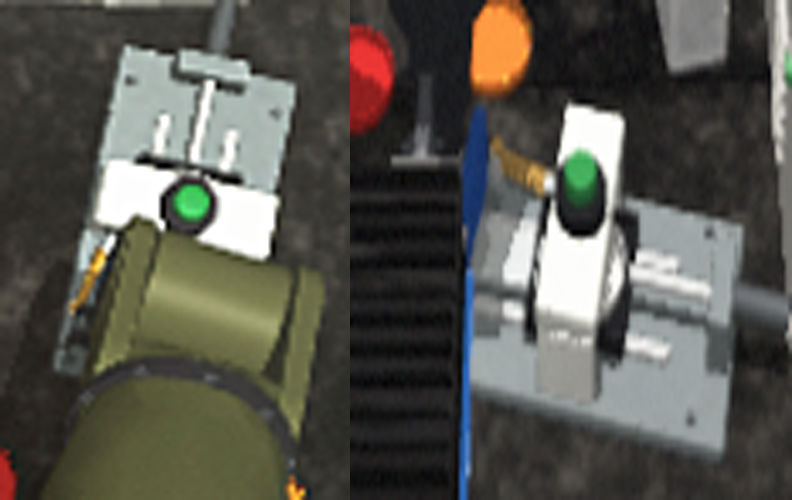

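The slide is near 52 mm: the tray is under the bridge and its pin is close to the pawl tip at (545,185). I'll push about 9 mm more.

Call:
step_arm([
  [[0.06, -0.013, 0], 0],
  [[0.06, -0.013, 0], 0],
  [[0.06, -0.013, 0], 0],
  [[0, 0, 0], 0],
])

```text
time: 4.45
position: [0.5256, -0.1301, 0.2052]
tool_rot: [180.0, 0.0, -12.5]
ft_force: [-5.9, -0.6, 2.9]
width: 0.0
grasp_force: 2.8
```

```bash
python3 - <<'E'
from h import *
s=arm.camera('side')
cv2.imwrite('pics/crop3.png',cv2.resize(cv2.cvtColor(s['image'],4)[220:300,290:400],None,fx=7,fy=7,interpolation=2))
E
```

```text
(no output)
```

View pics/crop3.png

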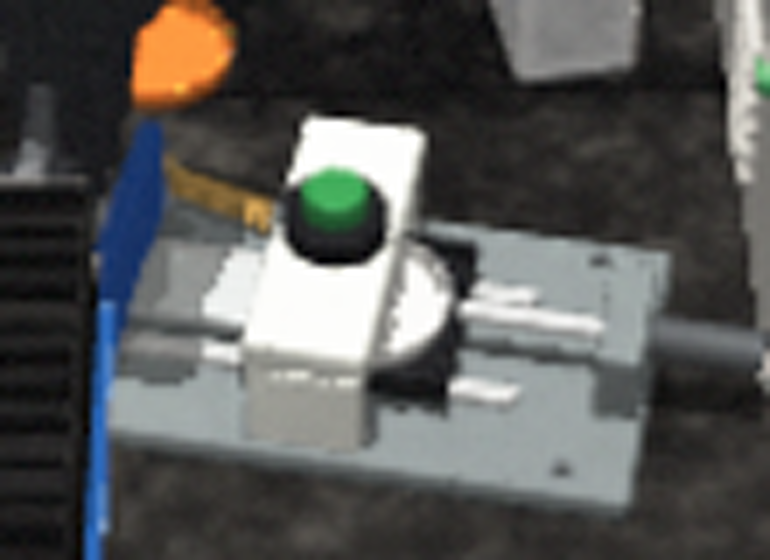

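The pawl has swung back, with its tip at (262,213) and the pin beyond it. Next I'll back off gently.

Call:
step_arm([
  [[-0.06, 0.013, 0], 0],
  [[-0.06, 0.013, 0], 0],
  [[-0.06, 0.013, 0], 0],
  [[-0.06, 0.013, 0], 0],
  [[-0.1, 0.022, 0], 0],
])

```text
time: 5.0
position: [0.5086, -0.1263, 0.2054]
tool_rot: [180.0, -0.1, -12.5]
ft_force: [0.1, 0.6, -0.0]
width: 0.0003
grasp_force: 0.0
```

Call:
step_arm([
  [[-0.2, 0.044, 0], 0],
  [[-0.2, 0.044, 0], 0],
  [[-0.2, 0.044, 0], 0],
  [[-0.1, 0.022, 0], 0],
  [[0, 0, 0], 0],
])

```text
time: 5.5
position: [0.473, -0.1185, 0.2053]
tool_rot: [-180.0, -0.0, -12.5]
ft_force: [0.0, 0.2, 0.4]
width: 0.0003
grasp_force: 0.0
```

```bash
python3 - <<'E'
from h import *
s=arm.camera('side')
cv2.imwrite('pics/crop4.png',cv2.resize(cv2.cvtColor(s['image'],4)[220:300,290:400],None,fx=7,fy=7,interpolation=2))
E
```

```text
(no output)
```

View pics/crop4.png

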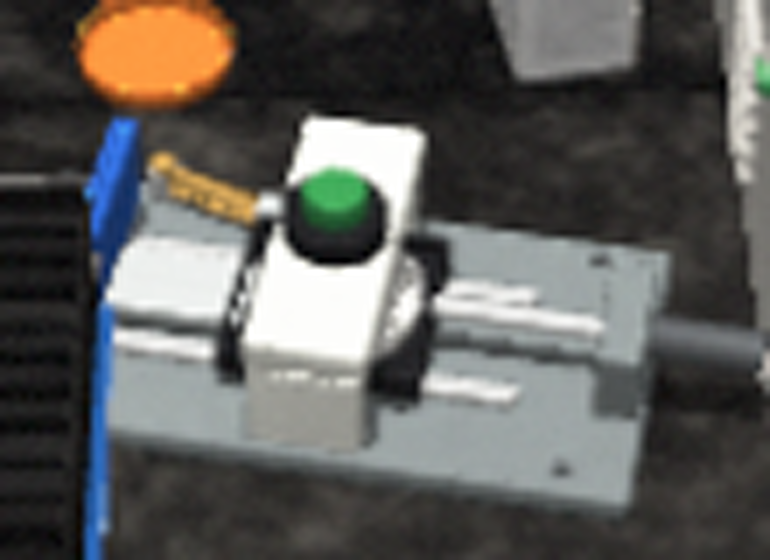

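The slide is latched, with the white pin at (268,203) resting against the pawl tip and the fingers clear. I'll rise and go over the key.

Call:
step_arm([
  [[0, 0, 0.4], 0],
  [[0, 0, 0.8], 0],
  [[0, 0, 0.7], 0],
  [[0.3, -0.07, 0.1], 0],
  [[0.6, -0.135, 0], 0],
])

```text
time: 6.05
position: [0.5188, -0.129, 0.3073]
tool_rot: [180.0, -0.2, -12.5]
ft_force: [0.4, 0.2, -0.4]
width: -0.0001
grasp_force: 0.0
```

Call:
step_arm([
  [[0.7, -0.155, 0], 0],
  [[0.7, -0.155, 0], 0],
  [[0.4, -0.09, 0], 0],
  [[0.14, -0.03, 0], 0],
  [[0, 0, 0], 0],
])

```text
time: 6.55
position: [0.6157, -0.1504, 0.3046]
tool_rot: [-180.0, 0.0, -12.5]
ft_force: [-0.9, -0.0, 0.6]
width: -0.0004
grasp_force: 0.0
```

Call:
step_arm([
  [[0, 0, 0], 0],
])

```text
time: 6.65
position: [0.6149, -0.1503, 0.305]
tool_rot: [-180.0, 0.0, -12.5]
ft_force: [-0.4, 0.5, 0.4]
width: -0.0003
grasp_force: 0.0
```

Call:
step_arm([
  [[0, 0, -0.3], 0],
  [[0, 0, -0.4], 0],
  [[0, 0, -0.14], 0],
  [[0, 0, 0], 0],
])

```text
time: 7.05
position: [0.615, -0.1503, 0.2618]
tool_rot: [-180.0, 0.1, -12.5]
ft_force: [-0.2, 0.1, 0.2]
width: 0.0004
grasp_force: 0.0
```

Call:
step_arm([
  [[0, 0, -0.05], 0],
  [[0, 0, -0.05], 0],
  [[0, 0, -0.03], 0],
  [[0, 0, 0], 0],
])

```text
time: 7.45
position: [0.6155, -0.1504, 0.2567]
tool_rot: [180.0, -0.0, -12.5]
ft_force: [-0.5, -1.0, 0.8]
width: 0.0001
grasp_force: 0.0
```

Call:
step_arm([
  [[0, 0, -0.04], 0],
  [[0, 0, -0.04], 0],
  [[0, 0, 0], 0],
])

```text
time: 7.75
position: [0.6156, -0.1504, 0.2528]
tool_rot: [180.0, -0.0, -12.5]
ft_force: [-0.2, 0.5, 4.7]
width: 0.0001
grasp_force: 1.7
```

Call:
step_arm([
  [[0, 0, -0.04], 0],
  [[0, 0, 0], 0],
])

```text
time: 7.95
position: [0.6156, -0.1505, 0.2508]
tool_rot: [180.0, -0.0, -12.5]
ft_force: [-0.2, 0.4, 5.5]
width: -0.0001
grasp_force: 2.3
```

Call:
step_arm([
  [[0, 0, -0.02], 0],
  [[0, 0, 0], 0],
])

```text
time: 8.15
position: [0.6156, -0.1504, 0.2504]
tool_rot: [180.0, -0.0, -12.5]
ft_force: [-2.7, 1.1, 9.0]
width: -0.0001
grasp_force: 4.7
```

Call:
step_arm([
  [[0, 0, -0.02], 0],
  [[0, 0, 0], 0],
])

```text
time: 8.35
position: [0.6156, -0.1504, 0.2503]
tool_rot: [180.0, -0.1, -12.5]
ft_force: [-5.7, 1.4, 17.5]
width: 0.0001
grasp_force: 8.6
```

The force climbs without further travel, so the key is at its bottom stop. Now lift away.

Call:
step_arm([
  [[0, 0, 0.08], 0],
  [[0, 0, 0.1], 0],
  [[0, 0, 0.4], 0],
  [[0, 0, 0.8], 0],
  [[-0.4, 0.09, 0.8], 0],
])

```text
time: 8.85
position: [0.596, -0.1461, 0.3579]
tool_rot: [-180.0, 0.1, -12.5]
ft_force: [-0.1, 0.5, 0.3]
width: 0.0002
grasp_force: 0.0
```

Call:
step_arm([
  [[-0.8, 0.18, 0.3], 0],
  [[-0.8, 0.18, 0], 0],
  [[-0.8, 0.18, 0], 0],
  [[-0.4, 0.09, 0], 0],
  [[0, 0, 0], 0],
])

```text
time: 9.35
position: [0.4537, -0.1139, 0.3729]
tool_rot: [-180.0, 0.0, -12.6]
ft_force: [0.8, 0.2, 0.3]
width: -0.0001
grasp_force: 0.0
```

```bash
python3 - <<'E'
from h import *
s=arm.camera('side');c=arm.camera('top')
cv2.imwrite('pics/crop5.png',np.hstack([cv2.resize(cv2.cvtColor(c['image'],4)[145:245,335:405],None,fx=5,fy=5,interpolation=2),cv2.resize(cv2.cvtColor(s['image'],4)[220:300,280:400],None,fx=3.7,fy=6.25,interpolation=2)]))
E
```

```text
(no output)
```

View pics/crop5.png

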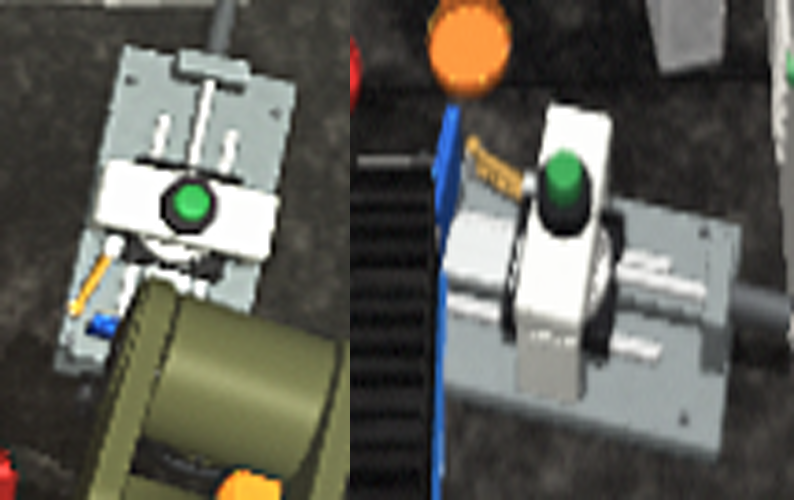

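The slide is still latched (pin at 113,243 on the pawl tip), the dish is under the bridge and the key is up at (565,178).

```bash
python3 -c "
from workcell import arm
print(arm.close_job())"
```

```text
the job is handed in; nothing more can be done
None
```

The job is handed in with no verdict shown: the last pictures and force readings show the slide latched at mid position with the dish under the bridge, and the green key pressed to its stop and up again.

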